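# Flip the finished batch's flag to green

## Task

The bright silver brackets have been ground: with a fingertip, gently tip up the red status flag on the near edge of their tray (pressing its black tail down raises it) and push it right over its pivot, so that it lies fully flat on the other side and shows green. Leave the flag of the rust-brown brackets as it is, and do not shift or pick up the brackets or anything else standing on the bench.

Things in the scene. Friction and masses are not known exactly. Their poses are not given: they have to be found in the camera images.
- bay_done: Tray of the FINISHED parts (bright, silvery brackets): fixed; origin on the bench top, 29 mm beyond (tray +x) the flag's hinge; x points from flag to parts, y to the tray's left, z up. Grey base plate 210 x 240 x 8 mm (x -60 to 150), blue open box 140 x 220 mm (x 5 to 145), rim 42 mm above the bench. The flag lies along its near edge. Yaw varies.
- bay_rough: Tray of the ROUGH parts (rust-brown brackets), same build: fixed; origin on the bench top, 29 mm beyond (tray +x) the flag's hinge; x points from flag to parts, y to the tray's left, z up. Grey base plate 210 x 240 x 8 mm (x -60 to 150), blue open box 140 x 220 mm (x 5 to 145), rim 42 mm above the bench. The flag lies along its near edge. Yaw varies.
- flag_done (a joint): hinge of the finished tray's flag, rad: 0 = flat on the tray's +y side, red up (starts up to 0.3); 1.57 = upright; 3.14 = flat on the -y side, green up; ends are hard stops. Stiff hinge: the flag stays where it is left, about 0.06 N m turns it. Flag: plate 36 mm wide (tray x), 6 mm thick: red/green blade reaching 70 mm to one side of the hinge, black tail 40 mm to the other.
- flag_rough (a joint): hinge of the rough tray's flag, rad: 0 = flat on the tray's +y side, red up (starts up to 0.3); 1.57 = upright; 3.14 = flat on the -y side, green up; ends are hard stops. Stiff hinge: the flag stays where it is left, about 0.06 N m turns it. Flag: plate 36 mm wide (tray x), 6 mm thick: red/green blade reaching 70 mm to one side of the hinge, black tail 40 mm to the other.
- pivot_done (a point): middle of the finished tray's flag's hinge axis (which runs along x), 75 mm above the bench, fixed to the tray; axes are the tray's. Two cheeks 42 mm apart hold the hinge, up to its height; two black posts 10 mm thick, 57 mm to either side (y), are the rests. Beneath the tail and between cheek and post it is free down to the base plate (8 mm).
- pivot_rough (a point): middle of the rough tray's flag's hinge axis (which runs along x), 75 mm above the bench, fixed to the tray; axes are the tray's. Two cheeks 42 mm apart hold the hinge, up to its height; two black posts 10 mm thick, 57 mm to either side (y), are the rests. Beneath the tail and between cheek and post it is free down to the base plate (8 mm).
- tip_done (a point): middle of the free end of the red/green blade of the finished tray's flag, 70 mm from the hinge; y points from the hinge to this end, z out of the red face.
- tip_rough (a point): middle of the free end of the red/green blade of the rough tray's flag, 70 mm from the hinge; y points from the hinge to this end, z out of the red face.
- tail_done (a point): middle of the end of the black tail of the finished tray's flag, 40 mm from the hinge, opposite the blade; axes as the blade's. Pressing the tail down raises the blade; past about 0.8 rad the blade can be pushed on over from its outer side, then down flat.
- tail_rough (a point): middle of the end of the black tail of the rough tray's flag, 40 mm from the hinge, opposite the blade; axes as the blade's. Pressing the tail down raises the blade; past about 0.8 rad the blade can be pushed on over from its outer side, then down flat.
- bracket_done0: loose L-bracket, bright silver, 60 x 44 x 42 mm, standing in its tray; origin under its centre. Leave alone.
- bracket_done1: loose L-bracket, bright silver, 60 x 44 x 42 mm, standing in its tray; origin under its centre. Leave alone.
- bracket_rough0: loose L-bracket, rust-brown, 60 x 44 x 42 mm, standing in its tray; origin under its centre. Leave alone.
- bracket_rough1: loose L-bracket, rust-brown, 60 x 44 x 42 mm, standing in its tray; origin under its centre. Leave alone.
- wheel: spare grinding wheel, brick-red ring, 80 mm across, 22 mm thick, lying on the bench; origin under its centre. Leave alone.
- bottle: white bottle with a red cap, 60 mm across, 130 mm tall; origin under its centre. Leave alone.
- wrench: steel wrench, about 180 mm long, lying flat on the bench. Leave alone.
- cup: steel cup, 64 mm across, 80 mm tall; origin under its centre. Leave alone.

How it is judged:
By the outcome, as a careful person would: the job done as asked, in the order asked, and still so for the second after the job is handed in, with the robot touching nothing.
It also fails if it takes over 45 s, if anything falls off the work surface, if the arm or the gripper's body presses on something with over 40 N, if the wrist force passes 120 N, or if a joint passes its speed limit or range.

## Robot

A 6-joint arm with a two-finger parallel gripper is mounted at the origin on the work surface. World frame = base frame: x ahead of the robot, y to its left, z up, the work surface at z = 0. Lengths are in m, angles in rad, forces in N, time in s.
With the tool pointing down it reaches from about 0.35 to 0.85 m from the base axis. Payload 8.1 kg.
Tool frame: the origin (TCP) lies midway between the tips of the shut fingers; the grasp point (between the pads) lies arm.grip_depth behind it (arm.grip_depth is the distance from the TCP to the grasp point, in m); z points along the fingers, y is the line along which they close (so a half turn about z gives the same grasp; the last joint's range is limited). The gripper opens to 93 mm and grips with 3 to 60 N. Pads are 15 mm wide; open, the fingers measure 128 mm over their backs; the gripper's body (75 mm by 188 mm) begins 65 mm behind the grasp point.
Start: joints at [-1.234, 0.13, 1.488, -0, 1.523, -0.085], TCP at [0.246, -0.547, 0.197] pointing down, gripper open.
Joint ranges: [-2.96, 2.96], [-0.89, 2.26], [0.02, 2.5], [-1.34, 4.48], [0, 2.73], [-2.66, 2.66]. Speed limits (rad/s): [2.39, 2.39, 2.79, 3.14, 3.14, 3.14].

## Interface

Orientations are given as a 3x3 rotation matrix whose columns are the frame's x, y, z axes.
In Python, from bench import arm gives the robot as it stands.
- The arm moves only by the shell command python3 -m crank 'ROWS' [FORCE]. ROWS is JSON, a list of rows, each a list of 7 numbers: the shift along the tool's x, y, z in m, then the turn, a rotation vector about the tool's x, y, z in rad, then the closure, from 0 (fully open) to 1 (shut). In form: [[x, y, z, rx, ry, rz, hand], ...]. A call has 1 to 12 rows; each row is the pose to reach, as a shift and turn from the pose commanded when the call began, along the tool's axes at that moment; what a row does not reach only later rows make up. A row lasts 1/10 s, in which the tool goes at most 50 mm and 8.59 degrees, less where a joint would pass 70% of its speed; a pose out of reach is approached as far as the arm can. A call with a gripper value outside its range is refused whole. The fingers move at their own pace and stop on an object; FORCE is the grip in N (left out, the last holds). Time passes only in rows, so rows that repeat a pose let the fingers close. It gives the time, the measured TCP pose, the force, the opening and the grip force at its end, in the units of the state.
- arm.observe(): the state, without advancing time (a new reading comes with each control period).
- arm.snapshot(name): name is "scene" or "top" or "wrist"; returns a dict with "frame" (420x560x3 uint8, red, green, blue), "fx", "fy", "cx", "cy" (pixels), "camera_from_world" (4x4, takes a point from world to camera coordinates). Camera axes: x right, y down, z forward; pixel columns grow to the right and rows downward; lengths in m; the calibration is good to about 2 mm. A picture is of the moment at which its call begins. There is no depth.
- arm.sign_off(): hands the job in; it is judged then, once.
The state is a dict: "time_s": time; "joint_positions": joint angles; "qd": joint speeds; "tau": joint torques, N m; "eef_pos": TCP position; "ee_rot": TCP orientation; "wrist_force": force on the tool from outside, world axes, zero at the start; "wrist_torque": the same for the moment, N m; "width": finger opening in m; "gripper_force": force on a finger pad.
Only numpy, scipy, OpenCV 4.12 (cv2) and the standard library are available. Lean on these libraries where they do the work, as an engineer would, in place of code of your own. Each camera call takes 0.05 s, during which the arm holds its last target. There are 200 camera calls.

## Working session

There is one attempt and no reset: what is moved stays moved. The work goes in short steps, Python scripts to look and compute and a shell command to move; the robot and the scene stay as the last step left them, time stands still between calls to the robot, and variables do not carry over. Pictures are saved under pics/ and viewed, at most 10 in all, crops included, and the job is handed in when it is done.

```bash
mkdir -p pics
cat > h.py <<'E'
import numpy as np, cv2
from bench import arm
def snap(n,f):
    s=arm.snapshot(n); cv2.imwrite('pics/'+f,s['frame'][:,:,::-1]); 
    np.savez('pics/'+f+'.npz',**{k:np.array(s[k]) for k in s}); return s
def ray(s,u,v):
    T=np.array(s['camera_from_world']);R=T[:3,:3]
    c=-R.T@T[:3,3]; d=R.T@np.array([(u-s['cx'])/s['fx'],(v-s['cy'])/s['fy'],1]); return c,d
def onz(s,u,v,z):
    c,d=ray(s,u,v); return c+d*(z-c[2])/d[2]
def proj(s,p):
    T=np.array(s['camera_from_world']);q=T[:3,:3]@np.array(p)+T[:3,3]
    return s['fx']*q[0]/q[2]+s['cx'],s['fy']*q[1]/q[2]+s['cy']
def load(f): 
    return dict(np.load('pics/'+f+'.npz'))
E
python3 - <<'E'
from h import *
a=snap('top','top1.png');b=snap('scene','scene1.png')
o=arm.observe();print(o['eef_pos'],o['ee_rot'],o['width'],arm.grip_depth)
for s in(a,b):print(ray(s,280,210))
E
```

```text
[ 0.2454557  -0.54688851  0.19587808] [[ 9.12366461e-01  4.09374077e-01 -5.52102965e-04]
 [ 4.09374424e-01 -9.12365102e-01  1.58156727e-03]
 [ 1.43733164e-04 -1.66898577e-03 -9.99998597e-01]] 0.09282510656721531 0.0188
(array([ 0.44600075, -0.01599477,  1.07006048]), array([ 7.10845246e-02,  3.26276131e-04, -9.97513522e-01]))
(array([ 1.31193015, -0.05612606,  1.43734108]), array([-0.49551107, -0.00222195, -0.86905008]))
```

View pics/top1.png

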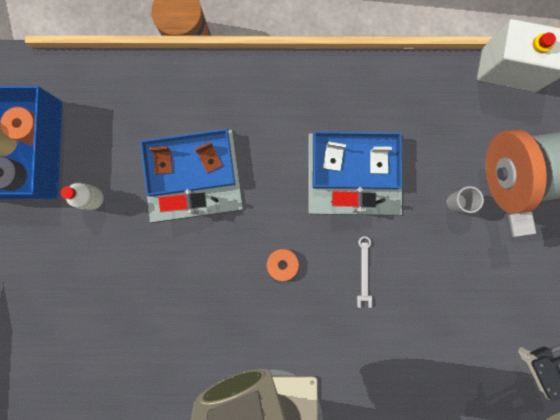

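View pics/scene1.png

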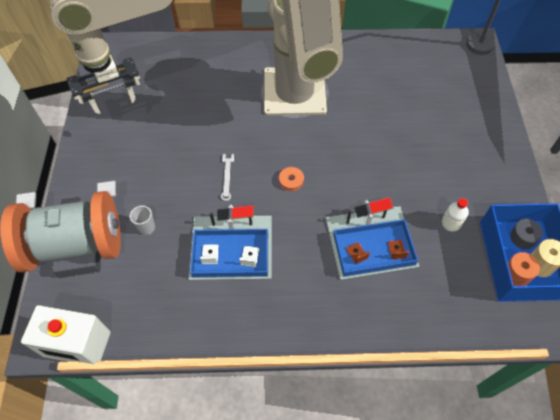

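Top view: the silver-bracket tray is on the right, with its box at about px 313–401 × 132–190. Its red blade is at about (345,199) and the black tail at about (368,199). The wrench, cup (465,200) and wheel are clear of it. The rust-brown tray is on the left.

Run:
```python
from h import *
for f,box in(('top1.png',(300,100,415,225)),('scene1.png',(180,195,280,285))):
    s=load(f);im=s['frame'];x0,y0,x1,y1=box
    hsv=cv2.cvtColor(im,cv2.COLOR_RGB2HSV);H,S,V=cv2.split(hsv)
    m=np.zeros(H.shape,bool);m[y0:y1,x0:x1]=1
    red=m&((H<6)|(H>172))&(S>180)&(V>90);blue=m&(H>100)&(H<125)&(S>130)
    out={}
    for n,k,z in(('red',red,.078),('blue',blue,.042)):
        c=max(cv2.findContours(k.astype(np.uint8),0,2)[0],key=cv2.contourArea)
        r=cv2.minAreaRect(c);b=cv2.boxPoints(r)
        print(f,n,r[0]);print(np.round([np.r_[p,onz(s,*p,z)] for p in b],3))
s=load('top1.png');cv2.imwrite('pics/z1.png',np.hstack([cv2.resize(s['frame'][180:225,305:410,::-1],None,fx=7,fy=7,interpolation=2)]))
```

```text
top1.png red (344.5, 198.0)
[[ 3.32e+02  2.05e+02  5.29e-01 -1.40e-01  7.80e-02]
 [ 3.32e+02  1.91e+02  5.63e-01 -1.40e-01  7.80e-02]
 [ 3.57e+02  1.91e+02  5.63e-01 -2.00e-01  7.80e-02]
 [ 3.57e+02  2.05e+02  5.29e-01 -2.00e-01  7.80e-02]]
top1.png blue (357.0, 160.0)
[[ 3.13e+02  1.32e+02  7.16e-01 -9.80e-02  4.20e-02]
 [ 4.01e+02  1.32e+02  7.17e-01 -3.20e-01  4.20e-02]
 [ 4.01e+02  1.88e+02  5.75e-01 -3.17e-01  4.20e-02]
 [ 3.13e+02  1.88e+02  5.74e-01 -9.80e-02  4.20e-02]]
scene1.png red (242.50291442871094, 211.53822326660156)
[[ 2.32253e+02  2.07288e+02  5.24000e-01 -2.02000e-01  7.80000e-02]
 [ 2.51982e+02  2.05771e+02  5.20000e-01 -1.43000e-01  7.80000e-02]
 [ 2.52753e+02  2.15788e+02  5.55000e-01 -1.40000e-01  7.80000e-02]
 [ 2.33024e+02  2.17306e+02  5.59000e-01 -1.98000e-01  7.80000e-02]]
scene1.png blue (228.9735870361328, 252.28500366210938)
[[ 1.90332e+02  2.29610e+02  5.78000e-01 -3.28000e-01  4.20000e-02]
 [ 2.66899e+02  2.28432e+02  5.79000e-01 -1.00000e-01  4.20000e-02]
 [ 2.67615e+02  2.74960e+02  7.28000e-01 -9.80000e-02  4.20000e-02]
 [ 1.91048e+02  2.76138e+02  7.27000e-01 -3.15000e-01  4.20000e-02]]
```

View pics/z1.png

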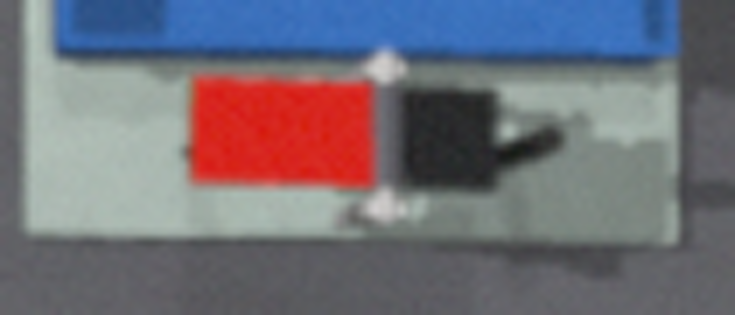

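```bash
python3 -m crank '[[0.2,-0.08,0,0,0,-0.55,1],[0.2,-0.08,0,0,0,-0.55,1],[0.2,-0.08,0,0,0,-0.55,1],[0.2,-0.08,0,0,0,-0.55,1],[0.4,-0.162,0,0,0,-1.155,1],[0.4,-0.162,0,0,0,-1.155,1],[0.4,-0.162,0,0,0,-1.155,1],[0.4,-0.162,0,0,0,-1.155,1],[0.4,-0.162,0,0,0,-1.155,1],[0.4,-0.162,0,0,0,-1.155,1],[0.4,-0.162,0,0,0,-1.155,1],[0.4,-0.162,0,0,0,-1.155,1]]' 20
python3 - <<'E'
from h import *
s=snap('wrist','w1.png');o=arm.observe();print(o['eef_pos'],o['ee_rot'].round(3) if hasattr(o['ee_rot'],'round') else o['ee_rot'],o['width'],o['wrist_force'])
print(onz(load('top1.png'),360.1,199.5,.075))
for p in([.543,-.208,.075],[.543,-.238,.07],[.543,-.138,.078]):print(proj(s,p))
E
```

```text
time_s: 1.3
eef_pos: [0.5435, -0.2365, 0.1965]
ee_rot: [[-0.005, 1.0, -0.001], [1.0, 0.005, 0.0], [0.0, -0.001, -1.0]]
wrist_force: [-0.2, 0.1, -0.5]
width: 0.0023
gripper_force: 0.0
[ 0.54343743 -0.23681504  0.1965885 ] [[-0.004  1.    -0.001]
 [ 1.     0.004 -0.   ]
 [-0.    -0.001 -1.   ]] 0.0014221718499334364 [ 0.14233745 -0.29115308  0.5539676 ]
[ 0.54273372 -0.20815557  0.075     ]
(np.float64(279.4571179670611), np.float64(164.90567463159795))
(np.float64(279.30734883994336), np.float64(196.11302436654412))
(np.float64(279.8790785030342), np.float64(81.02591331881459))
```

View pics/w1.png

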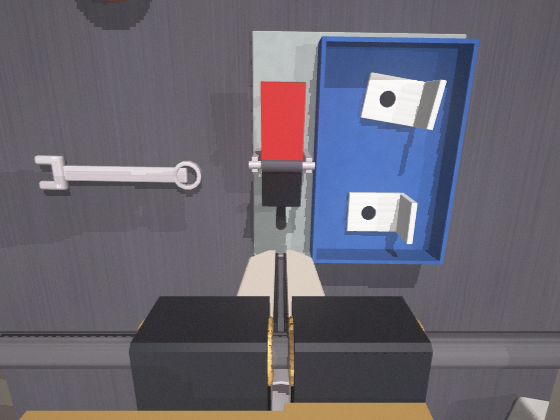

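The wrist view agrees with the estimate: the hinge is at (281,165) against a predicted (279.5,165), and the tail ends at (281,206). Next I press the tail.

```bash
python3 -m crank '[[0,0.002,0.04,0,0,0,1],[0,0.002,0.08,0,0,0,1],[0,0.002,0.105,0,0,0,1],[0,0.002,0.115,0,0,0,1],[0,0.002,0.12,0,0,0,1],[0,0.002,0.125,0,0,0,1],[0,0.002,0.13,0,0,0,1],[0,0.002,0.135,0,0,0,1],[0,0.002,0.14,0,0,0,1],[0,0.002,0.144,0,0,0,1],[0,0.002,0.148,0,0,0,1],[0,0.002,0.148,0,0,0,1]]'
python3 - <<'E'
from h import *
s=snap('wrist','w2.png')
E
```

```text
time_s: 2.55
eef_pos: [0.5464, -0.2357, 0.0485]
ee_rot: [[-0.006, 1.0, 0.0], [1.0, 0.006, 0.0], [0.0, 0.0, -1.0]]
wrist_force: [0.5, 0.0, 0.5]
width: 0.0006
gripper_force: 0.1
```

View pics/w2.png

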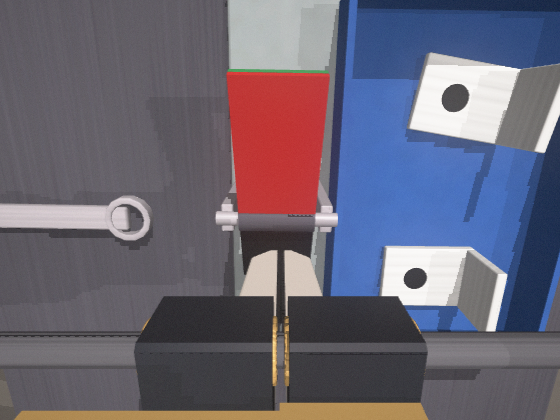

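The blade is raised. Its end is at row ~72 and the hinge at row ~220. I'll work out the angle.

Run:
```python
from h import *
s=load('w2.png')
for t in np.arange(0,1.5,.1):
    y,z=-.2085+.07*np.cos(t)-.003*np.sin(t),.075+.07*np.sin(t)+.003*np.cos(t);u,v=proj(s,[.545,y,z]);print(round(t,1),round(u),round(v), round(proj(s,[.545+.018,y,z])[0]-proj(s,[.545-.018,y,z])[0]))
print(proj(s,[.545,-.2085,.075]))
```

```text
0.0 278 64 86
0.1 278 64 89
0.2 277 66 94
0.3 277 70 98
0.4 277 76 102
0.5 277 85 106
0.6 277 97 110
0.7 276 112 114
0.8 276 129 118
0.9 276 149 121
1.0 276 171 123
1.1 276 194 124
1.2 275 218 125
1.3 275 242 125
1.4 275 266 124
(np.float64(277.02050328355693), np.float64(219.21512734867486))
```

Run:
```python
from h import *
s=load('w2.png')
for t in (.2,.3,.4,.6,.9):
    for d in(.003,-.003): print(t,[np.round(proj(s,[.545-.018,-.2085-.04*np.cos(t)-d*np.sin(t),.075-.04*np.sin(t)+d*np.cos(t)]))])
print(proj(s,arm.observe()['eef_pos']))
a=snap('scene','s2.png');b=snap('top','t2.png')
c=[cv2.resize(a['frame'][180:250,185:285,::-1],None,fx=6,fy=6,interpolation=2)]
cv2.imwrite('pics/z2.png',c[0])
```

```text
0.2 [array([243., 287.])]
0.2 [array([244., 279.])]
0.3 [array([244., 282.])]
0.3 [array([245., 274.])]
0.4 [array([244., 277.])]
0.4 [array([245., 268.])]
0.6 [array([246., 266.])]
0.6 [array([246., 256.])]
0.9 [array([247., 247.])]
0.9 [array([247., 237.])]
(np.float64(279.41546165392464), np.float64(249.31780253090085))
```

View pics/z2.png

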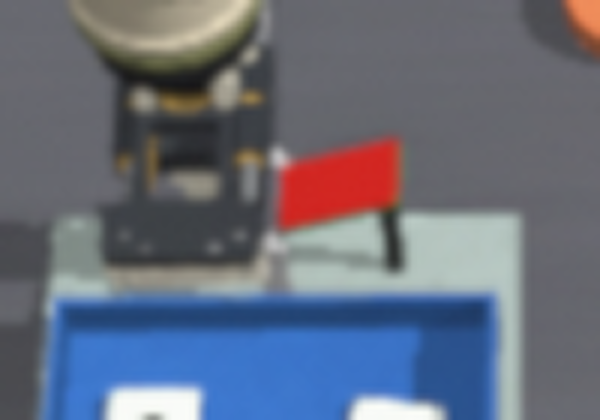

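Run:
```python
from h import *
for f in('scene1.png','s2.png'):
    s=load(f)
    im=s['frame'];H,S,V=cv2.split(cv2.cvtColor(im,cv2.COLOR_RGB2HSV));k=((H<6)|(H>172))&(S>180)&(V>90);k[:195]=0;k[230:]=0;k[:,:180]=0;k[:,285:]=0
    c=max(cv2.findContours(k.astype(np.uint8),0,2)[0],key=cv2.contourArea)
    print(f,cv2.approxPolyDP(c,2,True)[:,0].tolist())
for t in (0,.1,.2,.3,.4,.6,.8,1.):
    print(t,[np.round(proj(s,[.545+d,-.2085+.07*np.cos(t)-.003*np.sin(t),.075+.07*np.sin(t)+.003*np.cos(t)]),1) for d in(-.018,.018)])
s=load('w2.png');print(ray(s,280,210)[0], arm.observe()['eef_pos'],arm.observe()['wrist_force'],arm.observe()['wrist_torque'])
for t in(0,.1,.2,.3):print(t,proj(load('w1.png'),[.545,-.2085+.07*np.cos(t)-.003*np.sin(t),.075+.07*np.sin(t)+.003*np.cos(t)]))
```

```text
scene1.png [[252, 206], [234, 208], [233, 217], [250, 216]]
s2.png [[250, 204], [233, 208], [232, 216], [249, 213]]
0 [array([253.4, 207.6]), array([253.3, 218.2])]
0.1 [array([253.1, 206.5]), array([253. , 217.1])]
0.2 [array([252.5, 205.3]), array([252.4, 216. ])]
0.3 [array([251.7, 204.2]), array([251.6, 214.9])]
0.4 [array([250.6, 203.1]), array([250.5, 213.8])]
0.6 [array([247.9, 201. ]), array([247.7, 211.8])]
0.8 [array([244.4, 199.3]), array([244.2, 210.1])]
1.0 [array([240.3, 197.9]), array([240. , 208.7])]
[ 0.54613152 -0.15417198  0.23717591] [ 0.54623966 -0.23588071  0.0488288 ] [ 0.11987232 -0.25169108  0.00907364] [-0.01620381 -0.0078118   0.0140689 ]
0 (np.float64(282.30426796145224), np.float64(81.68633379421756))
0.1 (np.float64(282.3424762493858), np.float64(82.0490816742501))
0.2 (np.float64(282.3752023600944), np.float64(83.37043848259121))
0.3 (np.float64(282.40161464064175), np.float64(85.69749337164471))
```

Run:
```python
from h import *
a=load('w2.png')['frame'][200:310,205:355,::-1];b=load('t2.png')['frame'][170:225,320:400,::-1]
A=cv2.resize(a,(400,300));B=cv2.resize(b,(400,300))
A=np.clip(A.astype(float)*1.8,0,255).astype(np.uint8)
cv2.imwrite('pics/z3.png',np.hstack([A,B]))
```

```text
(no output)
```

View pics/z3.png

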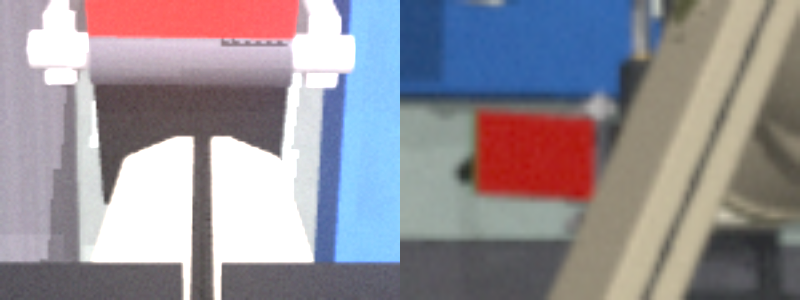

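Both views put the flag at about 0.38 rad, up from about 0.1, so the tail is moving. I'll press a little further and compare.

```bash
python3 -m crank '[[0,0,0.003,0,0,0,1],[0,0,0.006,0,0,0,1],[0,0,0.009,0,0,0,1],[0,0,0.012,0,0,0,1],[0,0,0.012,0,0,0,1]]'
cat >> h.py <<'E'
def redc(s,box):
    x0,y0,x1,y1=box;H,S,V=cv2.split(cv2.cvtColor(s['frame'],cv2.COLOR_RGB2HSV))
    k=((H<6)|(H>172))&(S>180)&(V>60);m=np.zeros_like(k);m[y0:y1,x0:x1]=1
    c=max(cv2.findContours((k&m).astype(np.uint8),0,2)[0],key=cv2.contourArea)
    return cv2.approxPolyDP(c,2,True)[:,0].tolist()
E
python3 - <<'E'
from h import *
w=snap('wrist','w3.png');a=snap('scene','s3.png')
print(redc(load('w2.png'),(200,0,360,300)),redc(w,(200,0,360,300)),redc(a,(180,190,285,230)))
for x in(-.018,.018): print(proj(w,[.545+x,-.2085,.078]))
E
```

```text
time_s: 3.2
eef_pos: [0.5461, -0.2359, 0.0362]
ee_rot: [[-0.006, 1.0, -0.0], [1.0, 0.006, 0.0], [0.0, -0.0, -1.0]]
wrist_force: [0.7, -0.7, 0.1]
width: 0.0003
gripper_force: 0.5
[[228, 72], [235, 173], [238, 178], [236, 185], [237, 191], [240, 192], [237, 195], [240, 192], [236, 183], [239, 182], [244, 187], [241, 189], [244, 190], [241, 196], [244, 191], [249, 196], [244, 194], [242, 199], [245, 195], [247, 198], [239, 203], [238, 201], [238, 204], [244, 204], [247, 199], [252, 202], [246, 208], [250, 203], [253, 205], [250, 209], [262, 206], [258, 210], [266, 209], [268, 212], [266, 207], [274, 206], [276, 209], [270, 212], [284, 212], [276, 209], [278, 206], [281, 207], [282, 203], [288, 210], [289, 199], [295, 204], [296, 199], [301, 201], [304, 197], [306, 199], [306, 195], [311, 195], [306, 195], [305, 191], [308, 191], [305, 190], [302, 200], [300, 194], [299, 199], [296, 197], [296, 190], [305, 187], [309, 189], [306, 187], [309, 186], [309, 182], [313, 183], [311, 188], [316, 187], [316, 182], [315, 185], [313, 181], [317, 179], [313, 174], [316, 171], [313, 170], [318, 167]
[... 1557 characters left out ...]
 192], [296, 190], [302, 198], [306, 189], [298, 189], [306, 192], [301, 194], [294, 187], [298, 187], [298, 182], [301, 188], [303, 184], [306, 187], [304, 184], [308, 183], [302, 185], [301, 178], [303, 181], [298, 182], [298, 177], [293, 174], [299, 174], [291, 167], [292, 165], [289, 171], [285, 168], [288, 165], [283, 165], [283, 169], [277, 167], [281, 159], [277, 163], [272, 158], [272, 164], [269, 160], [267, 163], [266, 159], [268, 164], [262, 168], [258, 162], [261, 160], [264, 163], [264, 159], [261, 158]] [[243, 200], [231, 209], [231, 216], [243, 209]]
(np.float64(236.85729546478908), np.float64(229.54750293519962))
(np.float64(317.68743870455376), np.float64(230.0500747095286))
```

Scene view now gives about 0.85 rad, with the blade end at (243,200–209). I'll press slightly more.

```bash
python3 -m crank '[[0,0,0.003,0,0,0,1],[0,0,0.006,0,0,0,1],[0,0,0.006,0,0,0,1]]'
python3 - <<'E'
from h import *
a=snap('scene','s4.png')
print(redc(a,(180,190,285,230)))
for t in (.8,.9,1.,1.1,1.2): print(t,[np.round(proj(a,[.545+d,-.2085+.07*np.cos(t)-.003*np.sin(t),.075+.07*np.sin(t)+.003*np.cos(t)]),1) for d in(-.018,.018)])
E
```

```text
time_s: 3.6
eef_pos: [0.5461, -0.2357, 0.0303]
ee_rot: [[-0.006, 1.0, -0.0], [1.0, 0.006, 0.0], [0.0, -0.0, -1.0]]
wrist_force: [0.5, -0.8, 0.4]
width: 0.0006
gripper_force: 0.5
[[240, 200], [231, 208], [231, 216], [240, 208]]
0.8 [array([244.4, 199.3]), array([244.2, 210.1])]
0.9 [array([242.4, 198.5]), array([242.2, 209.4])]
1.0 [array([240.3, 197.9]), array([240. , 208.7])]
1.1 [array([238. , 197.4]), array([237.7, 208.2])]
1.2 [array([235.7, 196.9]), array([235.3, 207.8])]
```

```bash
python3 -m crank '[[0,0,-0.045,0,0,0,1],[0,0,-0.09,0,0,0,1],[0,0,-0.135,0,0,0,1],[0,0,-0.175,0,0,0,1],[0.045,0,-0.175,0,0,0,1],[0.09,0,-0.175,0,0,0,1],[0.105,0,-0.175,0,0,0,1],[0.105,0,-0.135,0,0,0,1],[0.105,0,-0.1,0,0,0,1],[0.105,0,-0.075,0,0,0,1],[0.105,0,-0.075,0,0,0,1]]'
python3 - <<'E'
from h import *
a=snap('scene','s5.png')
print(redc(a,(180,190,285,230)))
b=snap('wrist','w5.png');c=cv2.resize(a['frame'][170:260,180:300,::-1],(400,300))
cv2.imwrite('pics/z5.png',np.hstack([c,cv2.resize(b['frame'][:,:,::-1],(400,300))]))
E
```

```text
time_s: 4.75
eef_pos: [0.542, -0.1298, 0.1008]
ee_rot: [[-0.006, 1.0, -0.008], [1.0, 0.006, 0.003], [0.003, -0.008, -1.0]]
wrist_force: [-0.4, 0.9, 0.4]
width: 0.0006
gripper_force: 0.0
[[240, 200], [232, 207], [231, 216], [238, 210]]
```

View pics/z5.png

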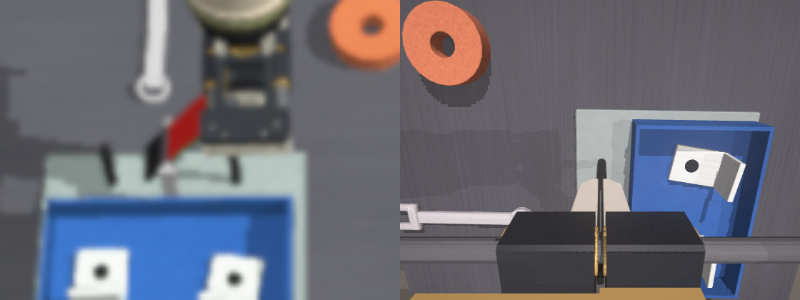

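Left: the blade stands at about 1.0 rad with the finger on its outer side. The right (wrist) half shows the wheel and wrench well clear. Next I push it over.

```bash
python3 -m crank '[[-0.03,0,0,0,0,0,1],[-0.042,0,0,0,0,0,1],[-0.05,0,0,0,0,0,1],[-0.058,0,0,0,0,0,1],[-0.066,0,0,0,0,0,1],[-0.074,0,0,0,0,0,1],[-0.082,0,0,0,0,0,1],[-0.09,0,0,0,0,0,1],[-0.098,0,0,0,0,0,1],[-0.106,0,0,0,0,0,1],[-0.112,0,0,0,0,0,1],[-0.112,0,0,0,0,0,1]]'
python3 - <<'E'
from h import *
a=snap('scene','s6.png')
b=snap('wrist','w6.png');c=cv2.resize(a['frame'][170:260,180:300,::-1],(400,300))
cv2.imwrite('pics/z6.png',np.hstack([c,cv2.resize(b['frame'][:,:,::-1],(400,300))]))
E
```

```text
time_s: 6.05
eef_pos: [0.5463, -0.2439, 0.1059]
ee_rot: [[-0.005, 1.0, 0.0], [1.0, 0.005, -0.0], [-0.0, 0.0, -1.0]]
wrist_force: [-0.4, 0.5, 0.4]
width: 0.0002
gripper_force: 0.0
```

View pics/z6.png

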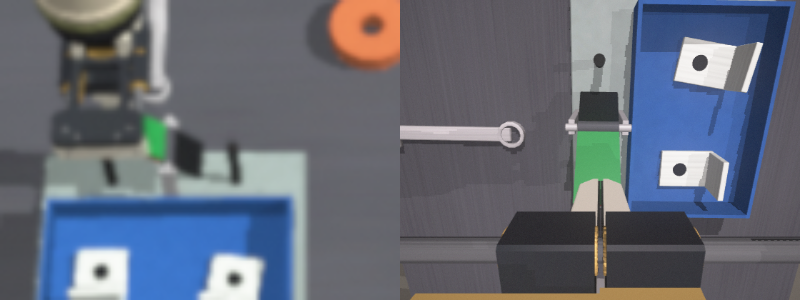

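Green now faces up and the flag is past vertical, tail tilted up on the other side. Next I press it down.

```bash
python3 -m crank '[[-0.004,0,0.005,0,0,0,1],[-0.008,0,0.01,0,0,0,1],[-0.012,0,0.014,0,0,0,1],[-0.014,0,0.018,0,0,0,1],[-0.014,0,0.021,0,0,0,1],[-0.014,0,0.024,0,0,0,1],[-0.014,0,0.026,0,0,0,1],[-0.014,0,0.026,0,0,0,1]]'
cat > ang.py <<'E'
from h import *
import sys
w=snap('wrist',sys.argv[1]);H,S,V=cv2.split(cv2.cvtColor(w['frame'],cv2.COLOR_RGB2HSV))
k=(V<75);k[:,:230]=0;k[:,330:]=0;k[260:]=0
g=(H>40)&(H<85)&(S>120);ys,xs=np.where(g);print('green',xs.min(),xs.max(),ys.min(),ys.max())
col=[int(x) for x in w['frame'][60:260:4,270].sum(1)];print('col270 sums',col)
for t in (2.4,2.6,2.8,2.9,3.0,3.14):
    f=lambda r,d:np.round(proj(w,[.545-.012,-.2085+r*np.cos(t)-d*np.sin(t),.075+r*np.sin(t)+d*np.cos(t)]),0)
    print(t,'tail',f(-.04,-.003),'tip',f(.07,-.003))
E
python3 ang.py w7.png
```

```text
time_s: 6.95
eef_pos: [0.5462, -0.2566, 0.0794]
ee_rot: [[-0.006, 1.0, -0.0], [1.0, 0.006, 0.0], [0.0, -0.0, -1.0]]
wrist_force: [-0.3, 0.3, 0.4]
width: 0.0003
gripper_force: 0.0
green 243 309 175 278
col270 sums [455, 494, 497, 486, 510, 406, 394, 396, 396, 197, 199, 188, 196, 192, 196, 191, 197, 187, 201, 188, 190, 183, 186, 151, 304, 357, 329, 294, 242, 410, 412, 409, 410, 405, 413, 421, 413, 416, 411, 389, 383, 384, 387, 390, 385, 385, 384, 390, 594, 598]
2.4 tail [258. 106.] tip [251. 291.]
2.6 tail [257.  98.] tip [253. 296.]
2.8 tail [257.  92.] tip [255. 294.]
2.9 tail [256.  91.] tip [256. 292.]
3.0 tail [256.  89.] tip [256. 288.]
3.14 tail [255.  89.] tip [257. 282.]
```

Flag is at about 2.65 rad. The real contact sits ~20 mm above the reported TCP, same offset as on the tail press. I'll keep going down in small steps and watch the force.

```bash
python3 -m crank '[[0,0,0.004,0,0,0,1],[0,0,0.008,0,0,0,1],[0,0,0.012,0,0,0,1],[0,0,0.015,0,0,0,1],[0,0,0.017,0,0,0,1],[0,0,0.017,0,0,0,1]]'
python3 ang.py w8.png
```

```text
time_s: 7.6
eef_pos: [0.5461, -0.2566, 0.0623]
ee_rot: [[-0.006, 1.0, -0.001], [1.0, 0.006, 0.0], [0.0, -0.001, -1.0]]
wrist_force: [0.6, 0.4, 0.4]
width: 0.0005
gripper_force: 0.0
green 242 312 183 278
col270 sums [485, 517, 492, 412, 407, 402, 404, 150, 161, 169, 151, 154, 158, 163, 148, 156, 150, 148, 161, 142, 149, 156, 155, 155, 152, 283, 333, 346, 306, 277, 224, 374, 372, 376, 368, 376, 376, 366, 372, 354, 350, 344, 349, 349, 343, 356, 354, 352, 603, 603]
2.4 tail [257. 106.] tip [248. 312.]
2.6 tail [256.  98.] tip [250. 316.]
2.8 tail [255.  91.] tip [252. 312.]
2.9 tail [254.  89.] tip [253. 309.]
3.0 tail [253.  88.] tip [254. 304.]
3.14 tail [253.  88.] tip [256. 297.]
```

```bash
python3 -m crank '[[0,0,0.002,0,0,0,1],[0,0,0.004,0,0,0,1],[0,0,0.005,0,0,0,1],[0,0,0.005,0,0,0,1]]'; python3 -m crank '[[0,0,0.001,0,0,0,1],[0,0,0.002,0,0,0,1],[0,0,0.002,0,0,0,1]]'
```

```text
time_s: 8.05
eef_pos: [0.5463, -0.2568, 0.0576]
ee_rot: [[-0.006, 1.0, -0.0], [1.0, 0.006, 0.0], [0.0, -0.0, -1.0]]
wrist_force: [0.5, -0.1, -0.6]
width: 0.0004
gripper_force: 0.0
time_s: 8.35
eef_pos: [0.5464, -0.2569, 0.0564]
ee_rot: [[-0.006, 1.0, -0.0], [1.0, 0.006, -0.0], [-0.0, -0.0, -1.0]]
wrist_force: [-2.3, 1.6, 5.1]
width: 0.0005
gripper_force: 2.4
```

The force has risen to 5 N, so the blade is on its stop. One more millimetre, then retreat and check.

```bash
python3 -m crank '[[0,0,0.001,0,0,0,1],[0,0,0.001,0,0,0,1]]'; python3 -m crank '[[0,0,-0.02,0,0,0,1],[0,0,-0.06,0,0,0,1],[0,0,-0.1,0,0,0,1],[0,0,-0.14,0,0,0,1],[-0.05,-0.05,-0.14,0,0,0,1],[-0.1,-0.1,-0.14,0,0,0,1],[-0.12,-0.14,-0.14,0,0,0,1],[-0.12,-0.18,-0.14,0,0,0,1],[-0.12,-0.18,-0.14,0,0,0,1],[-0.12,-0.18,-0.14,0,0,0,1]]'
python3 - <<'E'
from h import *
a=snap('scene','s9.png');t=snap('top','t9.png')
c=cv2.resize(a['frame'][180:270,180:300,::-1],(400,300),interpolation=2)
cv2.imwrite('pics/z9.png',np.hstack([c,cv2.resize(t['frame'][120:225,300:440,::-1],(400,300),interpolation=2)]))
H,S,V=cv2.split(cv2.cvtColor(a['frame'],cv2.COLOR_RGB2HSV));g=(H>40)&(H<85)&(S>120);g[:190]=0;g[240:]=0;g[:,:185]=0;g[:,260:]=0
k=max(cv2.findContours(g.astype(np.uint8),0,2)[0],key=cv2.contourArea);print(cv2.approxPolyDP(k,1.5,True)[:,0].tolist())
for q in (2.8,2.9,3.0,3.07,3.14): print(q,[np.round(proj(a,[.545+d,-.2085+.07*np.cos(q)+.003*np.sin(q),.075+.07*np.sin(q)-.003*np.cos(q)]),1) for d in(-.018,.018)])
E
```

```text
time_s: 8.55
eef_pos: [0.5465, -0.2569, 0.0562]
ee_rot: [[-0.006, 1.0, 0.0], [1.0, 0.006, -0.0], [-0.0, 0.0, -1.0]]
wrist_force: [-5.5, 2.0, 11.1]
width: 0.0004
gripper_force: 5.3
time_s: 9.55
eef_pos: [0.3646, -0.379, 0.1949]
ee_rot: [[-0.002, 1.0, -0.0], [1.0, 0.002, -0.0], [-0.0, -0.0, -1.0]]
wrist_force: [0.4, -0.1, 0.1]
width: 0.0005
gripper_force: 0.0
[[207, 209], [207, 218], [227, 217], [227, 208]]
2.8 [array([206.9, 204.6]), array([206.3, 215.3])]
2.9 [array([206.4, 205.7]), array([205.8, 216.4])]
3.0 [array([206.2, 206.9]), array([205.5, 217.5])]
3.07 [array([206.2, 207.7]), array([205.5, 218.4])]
3.14 [array([206.2, 208.5]), array([205.6, 219.2])]
```

View pics/z9.png

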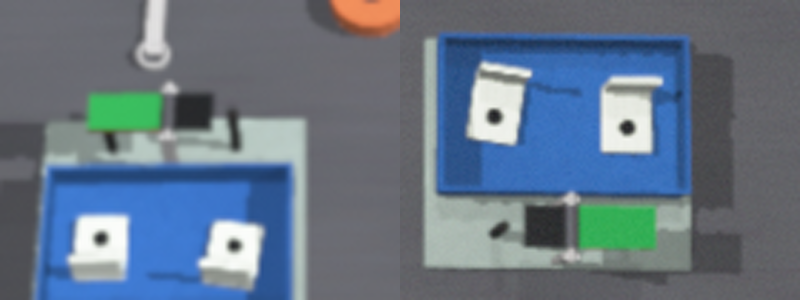

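The blade lies flat and shows green: its end is at rows 209–218, which matches 3.14 rad. The brackets are unmoved.

```bash
python3 -c "
from bench import arm
print(arm.sign_off())"
```

```text
the job is handed in; nothing more can be done
None
```

The silver brackets' flag is pushed right over, lying flat with green up in the final pictures; the rust-brown tray's flag, the brackets and everything else were left alone, and the job is handed in.

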